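Clamp a loose strip back onto a chopping board

ROBOT

A 6-joint arm with a two-finger parallel gripper is mounted at the origin on a cart in front of the work surface, level with it; the furniture and walls round the work are solid. World frame = base frame: x ahead of the robot, y to its left, z up, the work surface at z = 0. Lengths are in m, angles in rad, forces in N, time in s.
With the tool pointing down it reaches from about 0.325 to 0.875 m from the base axis. Payload 4.4 kg.
Tool frame: the origin (TCP) lies on the front face of the gripper's body, between the roots of the fingers; the fingertips stand 73 mm ahead of it and the grasp point (between the pads) lies 54 mm ahead of it; z points along the fingers, y is the line along which they close (so a half turn about z gives the same grasp; the last joint's range is limited). The gripper opens to 85 mm and grips with 20 to 120 N. Pads are 22 mm wide; open, the fingers measure 114 mm over their backs; the gripper's body (76 mm by 85 mm) begins 54 mm behind the grasp point. The pads swing forward as they close: fully open they stand 13 mm farther back than shut.
Start: joints at [-1.484, 0.207, 1.542, -0, 1.393, -0.15], TCP at [0.135, -0.559, 0.304] pointing down, gripper open.
Joint ranges: [-2.73, 2.73], [-0.86, 2.22], [0.23, 2.46], [-1.11, 4.25], [0.08, 2.63], [-2.82, 2.82]. Speed limits (rad/s): [2.79, 2.79, 3.14, 3.14, 3.14, 3.14].

INTERFACE

Orientations are given as a 3x3 rotation matrix whose columns are the frame's x, y, z axes.
In Python, from cell import robot, optics, job gives the robot as it stands. The module is installed in compiled form; this text tells all that it offers.
- The arm moves only by the tool apply_moves, never from a script. Its argument "commands" is a list of rows, each a list of 7 numbers: the shift along the tool's x, y, z in m, then the turn, a rotation vector about the tool's x, y, z in rad, then the closure in counts, from 0 (fully open) to 255 (shut). In form: [[tx, ty, tz, ax, ay, az, gripper], ...]. A call has 1 to 8 rows; each row is the pose to reach, as a shift and turn from the pose commanded when the call began, along the tool's axes at that moment; what a row does not reach only later rows make up. A row lasts 1/12 s, in which the tool goes at most 41.7 mm and 7.16 degrees, less where a joint would pass 70% of its speed; a pose out of reach is approached as far as the arm can. A call with a gripper value outside its range is refused whole. The fingers move at their own pace and stop on an object; "force" is the grip in N (left out, the last holds). Time passes only in rows, so rows that repeat a pose let the fingers close. It gives the time, the measured TCP pose, the force, the opening and the grip force at its end, in the units of the state.
- robot.read_state(): the state, without advancing time (a new reading comes with each control period).
- optics.grab_frame(name): name is "scene" or "top" or "wrist"; returns (picture, depth): 420x560x3 uint8, red, green, blue; 420x560 float32, m along the optical axis (not along the pixel's ray), 0 where there is no reading.
- optics.camera_model(name): a dict with "fx", "fy", "cx", "cy" (pixels), "dist_coeffs" ([k1, k2, p1, p2, k3] as OpenCV has them; the pictures are not rectified), "camera_from_world" (4x4, takes a point from world to camera coordinates); the wrist camera has in their place "T_tool_cam" (4x4, takes a point from camera to tool coordinates, whose origin is the TCP and whose axes are the flange's). Camera axes: x right, y down, z forward; pixel columns grow to the right and rows downward; lengths in m; the calibration is good to about 2 mm. A picture is of the moment at which its call begins: read the wrist's pose just before it. camera_model takes no time and is no camera call.
- job.finish_job(): hands the job in; it is judged then, once.
The state is a dict: "t": time; "q": joint angles; "qvel": joint speeds; "effort": joint torques, N m; "eef_pos": TCP position; "ee_rot": TCP orientation; "ft_force": force on the tool from outside, world axes, zero at the start; "wrist_torque": the same for the moment, N m; "opening": finger opening in m; "grasp_force": force on a finger pad.
Only numpy, scipy, OpenCV 4.12 (cv2) and the standard library are available. Lean on these libraries where they do the work, as an engineer would, in place of code of your own. Each camera call takes 0.05 s, during which the arm holds its last target. There are 200 camera calls.

TASK

A strip has come off the chopping board at its glue line, and the glue has already been brushed on. Lay the strip flat on the bed of the gluing clamp, between the clamp's orange sprung pad and the broad part of the board, joint edge to joint edge with the ends level, and let go of it; then pump the clamp's orange trigger against its black grip until the pad pushes the joint shut and its spring is pressed in about half-way, never right in, which would crush the soft wood. Finish while still holding the trigger squeezed like that, push the rod only by the trigger, and leave the mug, the shaker and the glue bottle where they stand.

Things in the scene. Friction and masses are not known exactly. Their poses are not given: they have to be found in the camera images.
- clamp: Gluing clamp, fixed. Plywood bed 155 (x) x 332 (y) x 14 mm, origin on its underside, front edge at x -75 mm. y points from the black clamp head (x -66 to +12, y -117 to -59, up to 52 mm above the worktop) to a hardwood fence (inner face y +152, top 44 mm high). The toothed rod lies at x 0, 24 mm above the worktop, sticks out behind the head to y -211 and drives to +y.
- handles (a point): Midway between the outer faces of grip and trigger when fully squeezed, 26 mm above the worktop; fixed to the clamp, same axes. Both stick out to -x past the bed, 14 to 38 mm above the worktop. Black fixed grip: outer face 18 mm to -y of this point. Orange trigger: outer face about 35 mm to +y at rest (53 mm over both), 18 mm when fully squeezed (36 mm over both).
- trigger (a joint): Trigger angle, rad: 0 at rest, 0.36 fully squeezed on its stop; a spring returns it. A finger needs about 4 to 6 N plus the rod's load. Squeezing drives the rod by a ratchet, 0.046 m per rad once the pawl has met a tooth (teeth every 6.5 mm). When let go, a second pawl holds the rod; it slips back 1 to 6 mm. A full pump gains 13 mm, the first 6 to 13. It cannot be run back.
- rod (a joint): Advance of the rod, m: 0 fully back, at most 0.075; it starts between 0 and 0.006. It must reach about 0.057 for the pad to shut the joint, and then as much more as the pad is to be pressed in.
- cushion (a joint): How far the orange sprung pad on the front of the rod is pressed in, m: 0 free, 0.010 right in on its stop. Spring: about 1 N at the start and 2 N more per mm (11 N half-way, 21 N right in).
- cushion_face (a point): Middle of the flat front face of the orange sprung pad (38 mm along x, 20 mm high), 24 mm above the worktop; clamp's axes, it faces +y. With the rod fully back it stands at y -30 mm of the clamp; it moves with the rod.
- board_mid (a point): Centre of the broad part of the wooden chopping board, 140 (x) x 80 (y) x 20 mm, about 0.17 kg, lying loose on the bed against the fence. Its joint edge, long, straight, with square corners, is on its -y side, 40 mm from the centre; the edge at the fence has rounded corners.
- strip_mid (a point): Centre of the loose strip, 140 (x) x 45 (y) x 20 mm, about 0.1 kg; starts flat on the worktop beyond the fence. Its joint edge, with square corners, is on its +y side, the edge with rounded corners on its -y side. Can be picked up from above across its 45 mm width. With the joint shut its centre is 62.5 mm to -y of board_mid.
- strip: The loose strip itself, origin in the middle of its underside, axes as strip_mid.
- board: The broad part itself, origin in the middle of its underside, axes as board_mid.
- mug: White mug with dark spots, 82 x 114 x 91 mm, standing behind the strip; bystander. Origin under its middle.
- shaker: Small china shaker, 43 mm wide, 64 mm high, behind the clamp; bystander. Origin under its middle.
- glue_bottle: White glue bottle with an orange cap, 52 mm wide, 150 mm high, beyond the rod's tail; bystander. Origin under its middle.
Things that resemble listed ones, but are neither listed nor needed, are in the scene too. Leave any red look-alike of the board alone. Leave any turquoise look-alike of the strip alone.

How it is judged:
On the way, in this order (a step that is already met when the one before it is completed fails the run):
1. the strip lies flat on the bed between the pad and the broad part, ends level, let go (z of strip_mid in the frame of clamp between 0.02 and 0.028 m and y of strip_mid in the frame of cushion_face above 0.018 m and y of strip_mid in the frame of board_mid below -0.06 m and x of strip_mid in the frame of board_mid between -0.012 and 0.012 m and contact force between each of the arm, the fingers and strip below 0.1 N and y of board_mid in the frame of strip above 0.05 m), for 0.2 s.
2. pumped up: the pad has pushed the joint shut and its spring begins to press in (y of strip_mid in the frame of board_mid above -0.0645 m and value of joint cushion above 0.0015 m and value of joint trigger above 0.03 rad), for 0.1 s.
At the end, for the whole second after the job is handed in: Joint shut within 2 mm, parallel within 2 degrees, ends level within 12 mm; strip flat on the bed, board against the fence; pad bearing on the strip, pressed in 2.5 to 7.5 mm; fingers still hold the trigger squeezed by more than 0.03 rad and do not touch the strip (y of strip_mid in the frame of board_mid between -0.0645 and -0.06 m and x of strip_mid in the frame of board_mid between -0.012 and 0.012 m and angle between the x axis of strip and the x axis of board, either way round below 0.035 rad and angle between the z axis of strip and the z axis of clamp, either way round below 0.05 rad and z of strip_mid in the frame of clamp below 0.028 m and y of board_mid in the frame of clamp above 0.109 m and value of joint cushion between 0.0025 and 0.0075 m and value of joint trigger above 0.03 rad and contact force between the fingers and trigger above 1.5 N and contact force between cushion and strip above 3 N and contact force between each of the arm, the fingers and strip below 0.1 N and linear speed of strip below 0.01 m/s and y of board_mid in the frame of strip above 0.05 m); the arm keeps its last pose, push and grip.
It fails at once if the sprung pad pressed right in: the soft wood is crushed (value of joint cushion above 0.009 m).
It fails at once if the hand pushed the rod or the pad directly instead of working the trigger (contact force between any of the arm, the fingers and rod above 3 N).
It fails at once if the mug was moved (distance of mug from where it was at the start of the episode above 0.02 m).
It fails at once if the shaker was moved (distance of shaker from where it was at the start of the episode above 0.02 m).
It fails at once if the glue bottle was moved (distance of glue_bottle from where it was at the start of the episode above 0.02 m).
It also fails if it takes over 54 s, if anything falls off the work surface, if the arm or the gripper's body presses on something with over 40 N, if the wrist force passes 120 N, or if a joint passes its speed limit or range.

## Working session

There is one attempt and no reset: what is moved stays moved. The work goes in short steps, Python scripts to look and compute and a tool call to move; the robot and the scene stay as the last step left them, time stands still between calls to the robot, and variables do not carry over. Pictures are saved under pics/ and viewed, at most 10 in all, crops included, and the job is handed in when it is done.

Besides the shell and the picture viewer there is one more tool, called after "Request:" as name(argument=value, ...), one argument or row to a line, values as JSON. apply_moves: Moves the arm, as the interface text tells. Its arguments: {"type":"object","properties":{"commands":{"type":"array","items":{"type":"array","items":{"type":"number"}}},"force":{"type":"number"}},"required":["commands"]}

```bash
mkdir -p pics; ls; python3 - <<'E'
from cell import robot,optics,job
import cv2,numpy as np
for n in ["scene","top"]:
    p,d=optics.grab_frame(n); cv2.imwrite(f"pics/{n}0.png",p[:,:,::-1]); np.savez(f"{n}0.npz",p=p,d=d)
    m=optics.camera_model(n); print(n,{k:np.round(v,4).tolist() for k,v in m.items()})
print({k:np.round(v,4).tolist() for k,v in optics.camera_model("wrist").items()})
print(robot.read_state())
E
```

```text
pics
scene {'fx': 529.6227, 'fy': 529.6227, 'cx': 276.2514, 'cy': 224.5854, 'dist_coeffs': [-0.1822, 0.0, 0.0, 0.0, 0.0], 'camera_from_world': [[-0.5286, -0.8489, -0.0005, 0.3973], [-0.4405, 0.2749, -0.8546, 0.2452], [0.7256, -0.4515, -0.5192, 1.5734], [0.0, 0.0, 0.0, 1.0]]}
top {'fx': 402.9869, 'fy': 402.9869, 'cx': 282.8207, 'cy': 205.8615, 'dist_coeffs': [0.0344, 0.0, 0.0, 0.0, 0.0], 'camera_from_world': [[0.0181, -0.9998, -0.0059, 0.1418], [-0.9883, -0.017, -0.1515, 0.5771], [0.1514, 0.0086, -0.9884, 1.1409], [0.0, 0.0, 0.0, 1.0]]}
{'fx': 293.6064, 'fy': 293.6064, 'cx': 279.0226, 'cy': 209.0495, 'dist_coeffs': [-0.0077, 0.0, 0.0, 0.0, 0.0], 'T_tool_cam': [[-0.0009, -0.9464, -0.323, 0.0829], [1.0, -0.0006, -0.001, -0.0005], [0.0007, -0.323, 0.9464, -0.0697], [0.0, 0.0, 0.0, 1.0]]}
{'t': 0.1, 'q': array([-1.48349462e+00,  2.07355719e-01,  1.54285445e+00,  5.01887618e-06,
        1.39347809e+00, -1.50475662e-01]), 'qvel': array([-0.00059074, -0.00273549, -0.00489856, -0.00083112, -0.00080215,
       -0.00066623]), 'effort': array([-3.73663825e-04, -3.84091723e+01, -2.92547965e+01, -1.69352479e-04,
        4.90235601e-03,  2.86415185e-07]), 'eef_pos': array([ 0.13539299, -0.55827145,  0.30280925]), 'ee_rot': array([[ 9.71864140e-01,  2.35542061e-01, -1.77796683e-04],
       [ 2.35541912e-01, -9.71861949e-01,  2.08806030e-03],
       [ 3.19032196e-04, -2.07118950e-03, -9.99997804e-01]]), 'ft_force': array([-0.25951397, -0.10081093, -0.56255637]), 'wrist_torque': array([ 0.01747069, -0.00829103, -0.01198052]), 'grasp_force': 0.0, 'opening': 0.08553652409765798}
```

View pics/top0.png

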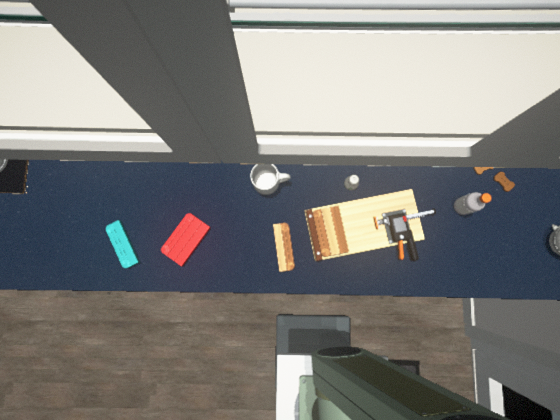

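View pics/scene0.png

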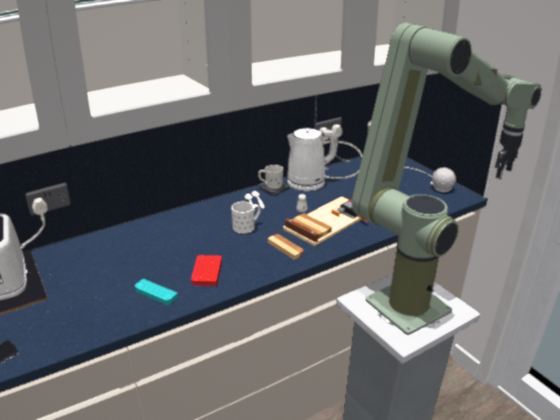

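The top view shows the strip at (285,247), the bed spanning about (305–425, 190–260), the fence at its left end, the head at (399,225), the orange trigger at (402,248) and the grip at (411,250). So the clamp's +y points roughly along world +y.

```bash
cat > h.py <<'E'
from cell import robot,optics
import cv2,numpy as np
def cam(n,st=None):
    m=optics.camera_model(n); K=np.array([[m['fx'],0,m['cx']],[0,m['fy'],m['cy']],[0,0,1.]]); D=np.array(m['dist_coeffs'],float)
    if n=='wrist':
        T=np.eye(4);T[:3,:3]=st['ee_rot'];T[:3,3]=st['eef_pos']; W=T@np.array(m['T_tool_cam'])
    else: W=np.linalg.inv(np.array(m['camera_from_world']))
    return K,D,W
def onplane(px,z,c):
    K,D,W=c; u=cv2.undistortPoints(np.array(px,float).reshape(-1,1,2),K,D).reshape(-1,2)
    r=np.c_[u,np.ones(len(u))]@W[:3,:3].T; o=W[:3,3]
    return o+r*((z-o[2])/r[:,2])[:,None]
def project(P,c):
    K,D,W=c; V=np.linalg.inv(W); return cv2.projectPoints(np.array(P,float).reshape(-1,3),cv2.Rodrigues(V[:3,:3])[0],V[:3,3],K,D)[0].reshape(-1,2)
def blobs(mask,amin):
    cs=cv2.findContours(mask.astype(np.uint8),cv2.RETR_EXTERNAL,cv2.CHAIN_APPROX_NONE)[0]
    return [c for c in cs if cv2.contourArea(c)>amin]
E
python3 - <<'E'
from h import *
f=np.load('top0.npz'); p=f['p']; c=cam('top')
hsv=cv2.cvtColor(p,cv2.COLOR_RGB2HSV)
H,S,V=cv2.split(hsv)
m=((H<28)&(S>60)&(V>60)); m[:165]=0; m[285:]=0; m[:,:240]=0
for b in blobs(m,25):
    r=cv2.minAreaRect(b); q=cv2.boxPoints(r)
    for z in (0.014,0.02):
        P=onplane(np.vstack([r[0],q]),z,c)[:,:2]
        print(np.round(r[0],1),np.round(r[1],1),z,P.round(3).tolist(), [round(float(np.linalg.norm(P[i+1]-P[(i+1)%4+1])),3) for i in range(3)])
E
```

```text
[283.5 246.5] [48.7 16.3] 0.014 [[0.457, 0.148], [0.525, 0.183], [0.533, 0.135], [0.39, 0.113], [0.383, 0.161]] [0.049, 0.144, 0.048]
[283.5 246.5] [48.7 16.3] 0.02 [[0.457, 0.148], [0.524, 0.183], [0.532, 0.135], [0.39, 0.113], [0.383, 0.16]] [0.049, 0.143, 0.048]
[374.8 223.1] [16.7  4.3] 0.014 [[0.532, -0.124], [0.555, -0.113], [0.558, -0.125], [0.509, -0.134], [0.506, -0.122]] [0.013, 0.05, 0.013]
[374.8 223.1] [16.7  4.3] 0.02 [[0.531, -0.122], [0.554, -0.112], [0.557, -0.124], [0.508, -0.133], [0.505, -0.12]] [0.013, 0.049, 0.013]
[357.  231.6] [ 55.8 103.7] 0.014 [[0.505, -0.07], [0.585, 0.086], [0.594, -0.225], [0.428, -0.222], [0.418, 0.082]] [0.311, 0.166, 0.305]
[357.  231.6] [ 55.8 103.7] 0.02 [[0.505, -0.069], [0.584, 0.086], [0.593, -0.223], [0.428, -0.22], [0.418, 0.083]] [0.31, 0.166, 0.303]
[393.6 207.1] [17.2 44.3] 0.014 [[0.581, -0.18], [0.59, -0.11], [0.623, -0.24], [0.572, -0.25], [0.54, -0.121]] [0.134, 0.052, 0.133]
[393.6 207.1] [17.2 44.3] 0.02 [[0.58, -0.179], [0.589, -0.109], [0.622, -0.238], [0.571, -0.248], [0.539, -0.12]] [0.133, 0.051, 0.132]
[485.  197.5] [ 9. 12.] 0.014 [[0.615, -0.452], [0.628, -0.435], [0.629, -0.471], [0.602, -0.469], [0.601, -0.434]] [0.035, 0.027, 0.035]
[485.  197.5] [ 9. 12.] 0.02 [[0.614, -0.449], [0.627, -0.433], [0.628, -0.468], [0.601, -0.466], [0.6, -0.431]] [0.035, 0.027, 0.035]
[503.8 181.3] [21.2 12. ] 0.014 [[0.665, -0.51], [0.675, -0.476], [0.702, -0.503], [0.656, -0.544], [0.63, -0.518]] [0.038, 0.061, 0.037]
[503.8 181.3] [21.2 12. ] 0.02 [[0.664, -0.507], [0.674, -0.473], [0.7, -0.5], [0.655, -0.541], [0.628, -0.514]] [0.037, 0.061, 0.037]
[483.  170.5] [ 7. 20.] 0.014 [[0.698, -0.451], [0.708, -0.422], [0.709, -0.481], [0.687, -0.48], [0.686, -0.421]] [0.059, 0.022, 0.059]
[483.  170.5] [ 7. 20.] 0.02 [[0.696, -0.448], [0.707, -0.419], [0.707, -0.478], [0.686, -0.477], [0.685, -0.418]] [0.059, 0.022, 0.059]
```

Request:
apply_moves(
  commands=[
    [0.31,-0.18,0,0,0,0,0],
    [0.31,-0.18,0,0,0,0,0],
    [0.31,-0.18,0,0,0,0,0],
    [0.31,-0.18,0,0,0,0,0],
    [0.31,-0.18,0,0,0,0,0],
    [0.31,-0.18,0,0,0,0,0],
    [0.31,-0.18,0,0,0,0,0],
    [0.31,-0.18,0,0,0,0,0],
  ],
)

```text
t: 0.77
eef_pos: [0.377, -0.3263, 0.3036]
ee_rot: [[0.972, 0.235, -0.0], [0.235, -0.972, 0.0], [-0.0, -0.0, -1.0]]
ft_force: [-0.2, -0.9, -0.3]
opening: 0.0856
grasp_force: 0.0
```

Request:
apply_moves(
  commands=[
    [0.132,-0.266,0,0,0,0.087,0],
    [0.132,-0.266,0,0,0,0.087,0],
    [0.132,-0.266,0,0,0,0.087,0],
    [0.132,-0.266,0,0,0,0.087,0],
    [0.132,-0.266,0,0,0,0.087,0],
    [0.132,-0.266,0,0,0,0.087,0],
    [0.132,-0.266,0,0,0,0.087,0],
    [0.132,-0.266,0,0,0,0.087,0],
  ],
)

```text
t: 1.43
eef_pos: [0.4418, -0.0329, 0.3035]
ee_rot: [[0.988, 0.157, -0.0], [0.157, -0.988, 0.004], [0.0, -0.004, -1.0]]
ft_force: [-1.0, -0.5, -0.7]
opening: 0.0855
grasp_force: 0.0
```

```bash
python3 - <<'E'
from h import *
for i in range(2): s=robot.read_state(); p,d=optics.grab_frame('wrist')
s=robot.read_state(); p,d=optics.grab_frame('wrist')
np.savez('w1.npz',p=p,d=d,eef_pos=s['eef_pos'],ee_rot=s['ee_rot']); cv2.imwrite('pics/w1.png',p[:,:,::-1]); print(s['eef_pos'],np.abs(s['qvel']).max(), np.arctan2(s['ee_rot'][1,0],s['ee_rot'][0,0]))
E
```

```text
[ 0.44162934 -0.03676705  0.3035045 ] 0.06928836682575684 0.15565083286257253
```

View pics/w1.png

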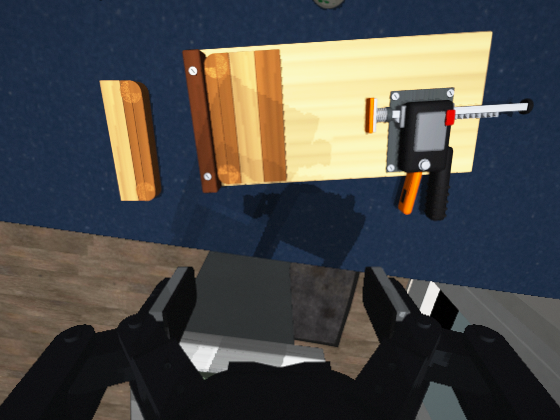

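The wrist view shows the strip at (101–160, 81–201) with rounded corners on its right (−y) side, so no flip is needed. The board's joint edge runs (281,50)–(287,182), the pad is at (370,115), the trigger tip at (407,208), the grip tip at (437,213), and the fence's inner edge (200,50)–(216,190).

```bash
python3 - <<'E'
from h import *
f=np.load('w1.npz'); p=f['p']; c=cam('wrist',f)
g=cv2.cvtColor(p,cv2.COLOR_RGB2GRAY)
def pts(px,z,sub=True):
    a=np.array(px,np.float32).reshape(-1,1,2)
    if sub: a=cv2.cornerSubPix(g,a,(4,4),(-1,-1),(3,40,.01))
    return a.reshape(-1,2),onplane(a.reshape(-1,2),z,c)[:,:2]
a,S=pts([(101,81),(121,201)],.02); print('strip joint edge',a.round(1).tolist(),S.round(4).tolist(),np.linalg.norm(S[0]-S[1]))
a,B=pts([(281,50),(287,182)],.034); print('board',a.round(1).tolist(),B.round(4).tolist(),np.linalg.norm(B[0]-B[1]))
a,D=pts([(491,32),(472,171)],.014); print('bed',a.round(1).tolist(),D.round(4).tolist(),np.linalg.norm(D[0]-D[1]))
a,Fn=pts([(200,50),(216,190)],.044,0); print('fence inner top',Fn.round(4).tolist())
for n,E,sg in(('strip',S,-1),('board',B,1)):
    x=(E[0]-E[1]);x/=np.linalg.norm(x);y=np.array([-x[1],x[0]])
    w=.0225 if n=='strip' else .04
    print(n,'yaw',np.arctan2(x[1],x[0]),'mid',E.mean(0)+sg*w*y, y)
d=D[0]-D[1];x=d/np.linalg.norm(d);y=np.array([-x[1],x[0]]);yaw=np.arctan2(x[1],x[0])
o=D.mean(0)-.0025*x+.166*y ; print('clamp yaw',yaw,'origin if bed y=+-166',o)
hsv=cv2.cvtColor(p,cv2.COLOR_RGB2HSV);H,Sa,V=cv2.split(hsv)
m=(H<14)&(Sa>215)&(V>150)
for b in blobs(m,40):
    r=cv2.minAreaRect(b); print(np.round(r,1) if 0 else r, onplane([r[0]],.034,c).round(4), onplane(cv2.boxPoints(r),.036,c)[:,:2].round(4).tolist())
P=lambda q:(np.array(q)-o)@np.c_[x,y]
print('board in clamp',P(B),'fence',P(Fn),'pad34',P(onplane([(372,98),(374,132)],.034,c)[:,:2]),'trig tip,grip tip @38',P(onplane([(402,213),(413,213),(428,217),(446,218)],.036,c)[:,:2]))
# depth check
K,Dc,W=c
for q in [(130,140),(240,120),(330,110),(410,195),(440,190)]:
    u=cv2.undistortPoints(np.array([[q]],float),K,Dc).ravel(); dd=f['d'][q[1],q[0]]; print(q,(W@np.r_[u*dd,dd,1])[:3].round(4))
E
```

```text
strip joint edge [[99.19999694824219, 80.19999694824219], [120.69999694824219, 200.39999389648438]] [[0.5226, 0.1787], [0.3846, 0.1574]] 0.13960159244697934
board [[281.0, 50.0], [285.1000061035156, 182.1999969482422]] [[0.5804, -0.0163], [0.4431, -0.043]] 0.13993761026563653
bed [[491.79998779296875, 31.100000381469727], [471.0, 171.10000610351562]] [[0.6373, -0.2372], [0.488, -0.2698]] 0.15290136708161972
fence inner top [[0.5663, 0.0637], [0.4239, 0.0353]]
strip yaw 0.15344922923331314 mid [0.45705094 0.1458091 ] [-0.15284773  0.98824975]
board yaw 0.19164910056537807 mid [0.5041424  0.00962361] [-0.19047806  0.98169145]
clamp yaw 0.2149927233830407 origin if bed y=+-166 [ 0.52479708 -0.09185427]
((408.8163146972656, 192.0482940673828), (3.486457586288452, 42.44997787475586), 15.018359184265137) [[ 0.4541 -0.1914  0.034 ]] [[0.4286, -0.1892], [0.4796, -0.1873], [0.4792, -0.1915], [0.4282, -0.1936]]
((450.0, 117.0), (14.0, 8.0), 90.0) [[ 0.5442 -0.2112  0.034 ]] [[0.5504, -0.2033], [0.5518, -0.2119], [0.5377, -0.217], [0.5363, -0.2082]]
board in clamp [[ 0.07048624  0.06192584]
 [-0.06941325  0.0651922 ]] fence [[ 0.07377358  0.14308641]
 [-0.07142049  0.14572835]] pad34 [[ 0.01826009 -0.03369625]
 [-0.01775573 -0.03739115]] trig tip,grip tip @38 [[-0.11590833 -0.0751405 ]
 [-0.11671552 -0.08857599]
 [-0.12306982 -0.1074563 ]
 [-0.12572572 -0.12975549]]
(130, 140) [0.462  0.145  0.0204]
(240, 120) [0.505  0.0177 0.0342]
(330, 110) [ 0.5311 -0.0817  0.0147]
(410, 195) [ 0.4515 -0.1921  0.0376]
(440, 190) [ 0.463  -0.2254  0.0377]
```

Request:
apply_moves(
  commands=[
    [0.0434,-0.178,0.12,0,0,0,0],
    [0.0434,-0.178,0.12,0,0,0,0],
    [0.0434,-0.178,0.12,0,0,0,0],
    [0.0434,-0.178,0.12,0,0,0,0],
    [0.0434,-0.178,0.12,0,0,0,0],
    [0.0434,-0.178,0.12,0,0,0,0],
    [0.0434,-0.178,0.12,0,0,0,0],
    [0.0434,-0.178,0.12,0,0,0,0],
  ],
)

```text
t: 2.25
eef_pos: [0.4583, 0.1424, 0.1837]
ee_rot: [[0.989, 0.149, -0.001], [0.149, -0.989, -0.001], [-0.001, 0.001, -1.0]]
ft_force: [0.1, -0.0, 1.1]
opening: 0.0852
grasp_force: 0.0
```

```bash
python3 - <<'E'
from h import *
for i in range(3): s=robot.read_state(); p,d=optics.grab_frame('wrist')
np.savez('w2.npz',p=p,d=d,eef_pos=s['eef_pos'],ee_rot=s['ee_rot']); cv2.imwrite('pics/w2.png',p[:,:,::-1]); print(s['eef_pos'],s['ee_rot'].round(4).tolist())
print(project([[0.5226,.1787,.02],[.3846,.1574,.02]],cam('wrist',s)))
E
```

```text
[0.45912695 0.14204428 0.18501448] [[0.989, 0.1478, 0.0021], [0.1478, -0.989, -0.0005], [0.002, 0.0008, -1.0]]
[[245.00744981 129.41892157]
 [251.46107492 285.25144165]]
```

View pics/w2.png

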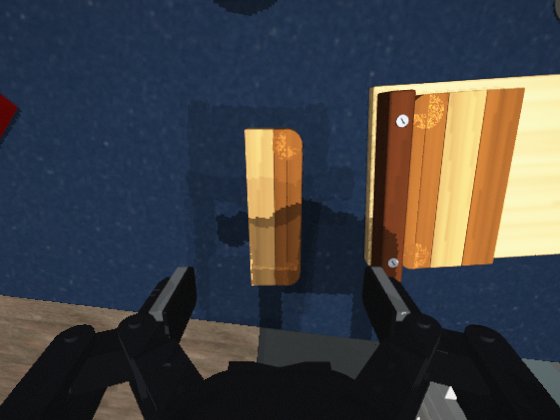

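The strip sits at (245–302, 128–286), and its projected joint-edge corners match the picture. Now I go down and grip it.

Request:
apply_moves(
  commands=[
    [-0.0014,-0.0042,0.04,0,0,0,0],
    [-0.0014,-0.0042,0.075,0,0,0,0],
    [-0.0014,-0.0042,0.1,0,0,0,0],
    [-0.0014,-0.0042,0.111,0,0,0,0],
    [-0.0014,-0.0042,0.111,0,0,0,0],
    [-0.0014,-0.0042,0.111,0,0,0,0],
  ],
  force=40,
)

```text
t: 2.9
eef_pos: [0.4569, 0.1471, 0.0738]
ee_rot: [[0.989, 0.149, 0.001], [0.149, -0.989, 0.0], [0.001, 0.0, -1.0]]
ft_force: [-0.6, -0.2, 0.3]
opening: 0.0855
grasp_force: 0.0
```

Request:
apply_moves(
  commands=[
    [0,0,0,0,0,0,255],
    [0,0,0,0,0,0,255],
    [0,0,0,0,0,0,255],
    [0,0,0,0,0,0,255],
    [0,0,0,0,0,0,255],
    [0,0,0,0,0,0,255],
    [0,0,0,0,0,0,255],
    [0,0,0,0,0,0,255],
  ],
)

```text
t: 3.57
eef_pos: [0.4573, 0.1479, 0.0746]
ee_rot: [[0.989, 0.151, 0.003], [0.151, -0.989, 0.0], [0.003, 0.0, -1.0]]
ft_force: [-0.9, -0.6, 5.9]
opening: 0.0442
grasp_force: 42.1
```

Request:
apply_moves(
  commands=[
    [0,0,-0.03,0,0,0,255],
    [0,0,-0.07,0,0,0,255],
    [0,0,-0.09,0,0,0,255],
    [0,0,-0.09,0,0,0,255],
    [0,0,-0.09,0,0,0,255],
  ],
)

```text
t: 3.98
eef_pos: [0.4571, 0.1481, 0.1648]
ee_rot: [[0.989, 0.151, 0.005], [0.151, -0.989, 0.001], [0.005, 0.0, -1.0]]
ft_force: [-0.3, -0.5, -1.5]
opening: 0.0442
grasp_force: 41.8
```

Request:
apply_moves(
  commands=[
    [0.0291,0.2298,0,0,0,-0.041,255],
    [0.0291,0.2298,0,0,0,-0.041,255],
    [0.0291,0.2298,0,0,0,-0.041,255],
    [0.0291,0.2298,0,0,0,-0.041,255],
    [0.0291,0.2298,0,0,0,-0.041,255],
    [0.0291,0.2298,0,0,0,-0.041,255],
    [0.0291,0.2298,0,0,0,-0.041,255],
    [0.0291,0.2298,0,0,0,-0.041,255],
  ],
)

```text
t: 4.65
eef_pos: [0.5181, -0.0759, 0.161]
ee_rot: [[0.982, 0.188, -0.004], [0.188, -0.982, 0.002], [-0.003, -0.002, -1.0]]
ft_force: [0.1, 0.6, -1.8]
opening: 0.0443
grasp_force: 41.8
```

```bash
python3 - <<'E'
from h import *
for i in range(4): s=robot.read_state(); p,d=optics.grab_frame('wrist')
np.savez('w3.npz',p=p,d=d,eef_pos=s['eef_pos'],ee_rot=s['ee_rot']); cv2.imwrite('pics/w3.png',p[:,:,::-1]); print(s['eef_pos'],s['ee_rot'].round(4).tolist(),s['opening'],s['ft_force'])
E
```

```text
[ 0.51787434 -0.0736031   0.16149846] [[0.9814, 0.1917, -0.0032], [0.1917, -0.9814, 0.0014], [-0.0029, -0.002, -1.0]] 0.04394687890630548 [ 0.12663225  0.04360272 -2.52235492]
```

View pics/w3.png

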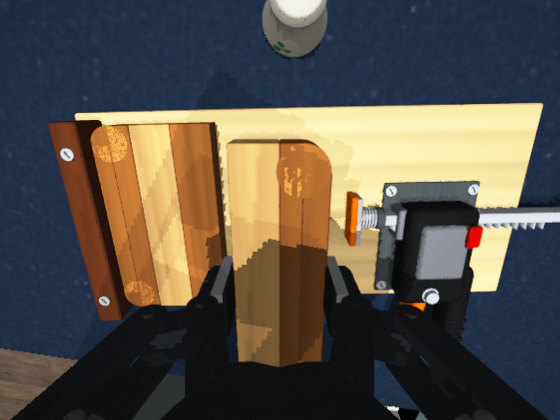

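The strip is held between the board's joint edge (216,123)–(224,305) and the pad face (349,218); its far joint corner is at (229,141), and the shaker is clear at (295,25).

```bash
python3 - <<'E'
from h import *
f=np.load('w3.npz'); c=cam('wrist',f); p=f['p']; g=cv2.cvtColor(p,cv2.COLOR_RGB2GRAY)
B=onplane([(216,123),(224,305)],.034,c)[:,:2]; S=onplane([(229,141)],.107,c)[0,:2]; pad=onplane([(353,194),(350,218),(358,245)],.034,c)[:,:2]
x=B[0]-B[1];L=np.linalg.norm(x);x/=L;y=np.array([-x[1],x[0]]);bm=B.mean(0)+.04*y
fr=lambda q:(q-bm)@np.c_[x,y]
print('L',L,'yaw',np.arctan2(x[1],x[0]),'bm',bm,'tcp',fr(f['eef_pos'][:2]),'strip corner',fr(S),'pad',fr(pad))
print('shaker base far?',onplane([(295,50)],0,c))
E
```

```text
L 0.14004462892475467 yaw 0.16778307683405605 bm [0.50678199 0.0091411 ] tcp [-0.00288144 -0.08343465] strip corner [ 0.06673729 -0.06025285] pad [[ 0.02472626 -0.13334796]
 [ 0.0068364  -0.13309748]
 [-0.01433794 -0.14122734]]
shaker base far? [[ 0.63925589 -0.06033182  0.        ]]
```

Request:
apply_moves(
  commands=[
    [0.003,0.001,0.03,0,0,0,255],
    [0.003,0.001,0.055,0,0,0,255],
    [0.003,0.001,0.066,0,0,0,255],
    [0.003,0.001,0.072,0,0,0,255],
    [0.003,0.001,0.072,0,0,0,255],
    [0.003,0.001,0.072,0,0,0,255],
  ],
)

```text
t: 5.35
eef_pos: [0.5228, -0.075, 0.0914]
ee_rot: [[0.981, 0.192, 0.001], [0.192, -0.981, -0.0], [0.001, 0.0, -1.0]]
ft_force: [-0.0, 0.2, -1.1]
opening: 0.044
grasp_force: 41.9
```

Request:
apply_moves(
  commands=[
    [0,0,0.0015,0,0,0,255],
    [0,0,0.003,0,0,0,255],
    [0,0,0.003,0,0,0,255],
  ],
)

```text
t: 5.6
eef_pos: [0.5231, -0.0756, 0.0886]
ee_rot: [[0.982, 0.191, 0.002], [0.191, -0.982, -0.001], [0.002, 0.001, -1.0]]
ft_force: [0.5, 0.0, -0.2]
opening: 0.0442
grasp_force: 42.0
```

Request:
apply_moves(
  commands=[
    [0,0,0.001,0,0,0,255],
    [0,0,0.001,0,0,0,255],
    [0,0,0.001,0,0,0,85],
    [0,0,0.001,0,0,0,85],
    [0,0,0.001,0,0,0,85],
    [0,0,0.001,0,0,0,85],
    [0,0,0.001,0,0,0,85],
    [0,0,0.001,0,0,0,85],
  ],
)

```text
t: 6.27
eef_pos: [0.5222, -0.0754, 0.0867]
ee_rot: [[0.982, 0.191, -0.0], [0.191, -0.982, 0.0], [-0.0, -0.0, -1.0]]
ft_force: [-0.0, -0.3, 0.3]
opening: 0.0565
grasp_force: 0.0
```

Request:
apply_moves(
  commands=[
    [0,0,-0.02,0,0,0,85],
    [0,0,-0.06,0,0,0,85],
    [0,0,-0.1,0,0,0,85],
    [-0.05,0.06,-0.13,0,0,0,0],
    [-0.0993,0.128,-0.13,0,0,0,0],
    [-0.0993,0.128,-0.13,0,0,0,0],
    [-0.0993,0.128,-0.13,0,0,0,0],
    [-0.0993,0.128,-0.13,0,0,0,0],
  ],
)

```text
t: 6.93
eef_pos: [0.4475, -0.2261, 0.2185]
ee_rot: [[0.983, 0.184, 0.001], [0.184, -0.983, -0.005], [0.0, 0.005, -1.0]]
ft_force: [0.4, 0.2, -0.1]
opening: 0.0857
grasp_force: 0.0
```

```bash
python3 - <<'E'
from h import *
for i in range(4): s=robot.read_state(); p,d=optics.grab_frame('wrist')
np.savez('w4.npz',p=p,d=d,eef_pos=s['eef_pos'],ee_rot=s['ee_rot']); cv2.imwrite('pics/w4.png',p[:,:,::-1]); print(s['eef_pos'],s['ee_rot'].round(4).tolist(),s['opening'],s['ft_force'])
E
```

```text
[ 0.44903544 -0.22014343  0.21673433] [[0.982, 0.1889, 0.0], [0.1889, -0.982, 0.0008], [0.0002, -0.0008, -1.0]] 0.08522669124686 [-0.48373906  0.52066337  0.08123601]
```

View pics/w4.png

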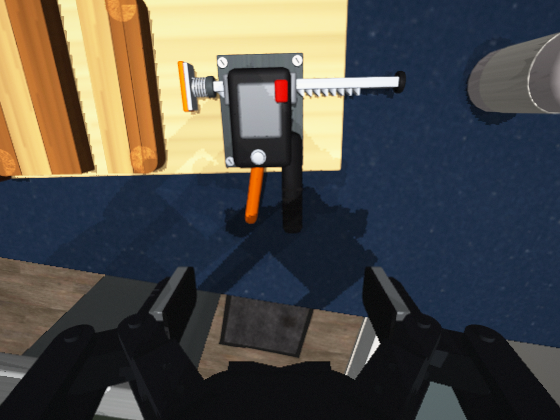

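The strip lies free at about (70–155, 0–175), and the pad's front face is at (180,85). The trigger tip is at (251,218) and the grip tip at (292,226); the bottle at (520,80) is well clear.

```bash
python3 - <<'E'
from h import *
f=np.load('w4.npz'); c=cam('wrist',f); R=f['ee_rot'][:2,:2]; 
def tl(px,z): return ((onplane(px,z,c)[:,:2]-f['eef_pos'][:2])@R).round(4).tolist()
print('trigger outer near tip, root; tip end', tl([(247,210),(255,172),(251,222)],.034))
print('grip outer near tip, root; tip end', tl([(301,215),(302,172),(292,230)],.034))
print('bed front edge',tl([(200,174),(340,170)],.014))
print('pad face',tl([(180,62),(185,110)],.034),'strip -y edge',tl([(158,160)],.034),'board joint', tl([(92,172),(75,100)],.034))
print('bottle', tl([(470,90)],0.06))
E
```

```text
trigger outer near tip, root; tip end [[-0.0041, -0.03], [0.0309, -0.0218], [-0.0158, -0.0268]]
grip outer near tip, root; tip end [[-0.009, 0.0192], [0.0309, 0.0191], [-0.0238, 0.0111]]
bed front edge [[0.0249, -0.0754], [0.0286, 0.0563]]
pad face [[0.1177, -0.0779], [0.0822, -0.0776]] strip -y edge [[0.0414, -0.1051]] board joint [[0.0311, -0.1644], [0.0902, -0.1662]]
bottle [[0.0959, 0.1363]]
```

Request:
apply_moves(
  commands=[
    [0,0.001,0.04,0,0,0,0],
    [0,0.001,0.08,0,0,0,0],
    [0,0.001,0.11,0,0,0,0],
    [0,0.001,0.13,0,0,0,0],
    [0,0.001,0.138,0,0,0,0],
    [0,0.001,0.138,0,0,0,0],
    [0,0.001,0.138,0,0,0,0],
    [0,0.001,0.138,0,0,0,0],
  ],
  force=40,
)

```text
t: 7.8
eef_pos: [0.451, -0.2213, 0.0804]
ee_rot: [[0.981, 0.192, 0.003], [0.192, -0.981, -0.002], [0.002, 0.002, -1.0]]
ft_force: [-0.5, -0.7, -0.4]
opening: 0.0853
grasp_force: 0.0
```

```bash
python3 - <<'E'
from h import *
s=robot.read_state(); p,d=optics.grab_frame('wrist')
np.savez('w5.npz',p=p,d=d,eef_pos=s['eef_pos'],ee_rot=s['ee_rot']); cv2.imwrite('pics/w5.png',p[:,:,::-1]); print(s['eef_pos'],s['ee_rot'].round(4).tolist(),s['opening'],s['ft_force'])
E
```

```text
[ 0.45096615 -0.22125384  0.08041302] [[0.9814, 0.1918, 0.0026], [0.1918, -0.9814, -0.0019], [0.0022, 0.0023, -1.0]] 0.08528355969618748 [-0.50228953 -0.71319878 -0.38188102]
```

View pics/w5.png

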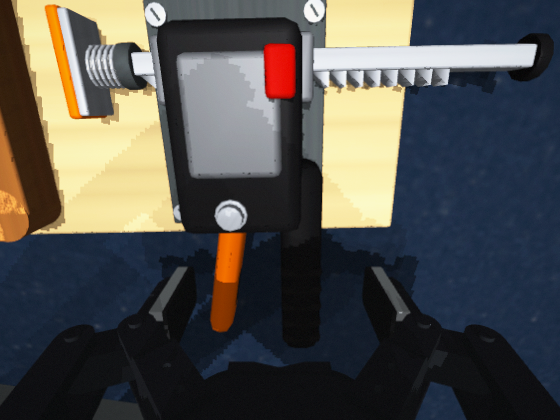

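The view shows the pad's orange face at (60,60), the spring at (105,65), the white rod's tail end at (533,50), the trigger at (228,290) and the grip at (300,290), both between the open pads.

```bash
cat > meas.py <<'E'
from h import *
def meas(tag=None):
    s=robot.read_state(); p,d=optics.grab_frame('wrist'); c=cam('wrist',s); R=s['ee_rot'][:2,:2]
    tl=lambda px,z:(onplane(px,z,c)[:,:2]-np.array([.45097,-.22125]))@np.array([[.9815,.1915],[.1915,-.9815]])
    H,S,V=cv2.split(cv2.cvtColor(p,cv2.COLOR_RGB2HSV))
    w=((S<60)&(V>140)).astype(np.uint8); w[:20]=0; w[66:]=0; w[:,:318]=0
    n,l,st,_=cv2.connectedComponentsWithStats(w); i=1+np.argmax(st[1:,4]); xs=np.where(l==i)[1]; e=xs.max(); r=np.median(np.where((l==i)&(np.arange(560)>=e-8))[0])
    tail=tl([(e,r)],.030)[0]
    o=((H<16)&(S>200)&(V>120)); o[130:]=0; o[:,210:]=0
    bs=blobs(o,60); pad=None
    if bs:
        b=max(bs,key=cv2.contourArea); q=b[:,0]; rows=(q[:,1]>np.median(q[:,1])-8)&(q[:,1]<np.median(q[:,1])+8); pad=tl([(q[rows,0].max(),np.median(q[:,1]))],.034)[0]; pc=(q[rows,0].min(),q[rows,0].max(),np.median(q[:,1]))
    print('t',round(s['t'],2),'open',round(s['opening'],4),'gf',round(s['grasp_force'],1),'ft',np.round(s['ft_force'],1),'eef',s['eef_pos'].round(4),'tail px',e,r,'y',tail[1].round(4),'pad',pad.round(4) if pad is not None else None, pc if bs else '')
    if tag: cv2.imwrite(f'pics/{tag}.png',p[:,:,::-1])
if __name__=='__main__':
    import sys; meas(*sys.argv[1:])
E
python3 meas.py
```

```text
t 7.85 open 0.0857 gf 0.0 ft [-0.4 -0.3 -0.4] eef [ 0.451  -0.2215  0.0807] tail px 534 53.0 y 0.0944 pad None
```

Request:
apply_moves(
  commands=[
    [0,0,0,0,0,0,255],
    [0,0,0,0,0,0,255],
    [0,0,0,0,0,0,255],
    [0,0,0,0,0,0,255],
    [0,0,0,0,0,0,255],
    [0,0,0,0,0,0,255],
    [0,0,0,0,0,0,255],
    [0,0,0,0,0,0,255],
  ],
)

```text
t: 8.57
eef_pos: [0.4495, -0.2229, 0.0803]
ee_rot: [[0.981, 0.195, -0.0], [0.195, -0.981, -0.004], [-0.001, 0.004, -1.0]]
ft_force: [-4.7, -4.6, 6.9]
opening: 0.0349
grasp_force: 42.3
```

```bash
python3 meas.py
```

```text
t 8.57 open 0.0349 gf 42.3 ft [-4.7 -4.6  6.9] eef [ 0.4495 -0.2229  0.0803] tail px 499 48.0 y 0.0811 pad [ 0.0986 -0.0891] (np.int32(13), np.int32(27), np.float64(57.0))
```

Request:
apply_moves(
  commands=[
    [0,0,0,0,0,0,0],
    [0,0,0,0,0,0,0],
    [0,0,0,0,0,0,0],
    [0,0,0,0,0,0,0],
    [0,0,0,0,0,0,0],
    [0,0,0,0,0,0,0],
    [0,0,0,0,0,0,0],
  ],
)

```text
t: 9.2
eef_pos: [0.4495, -0.221, 0.0788]
ee_rot: [[0.982, 0.191, 0.0], [0.191, -0.982, 0.0], [0.0, -0.0, -1.0]]
ft_force: [0.1, 0.1, -0.6]
opening: 0.0852
grasp_force: 0.0
```

```bash
sed -i 's/(S>200)&(V>120)/(S>170)\&(V>150)/' meas.py; python3 meas.py
```

```text
t 9.2 open 0.0852 gf 0.0 ft [ 0.1  0.1 -0.6] eef [ 0.4495 -0.221   0.0788] tail px 517 47.0 y 0.0848 pad [ 0.0998 -0.0855] (np.int32(35), np.int32(39), np.float64(55.0))
```

Request:
apply_moves(
  commands=[
    [0,0,0,0,0,0,255],
    [0,0,0,0,0,0,255],
    [0,0,0,0,0,0,255],
    [0,0,0,0,0,0,255],
    [0,0,0,0,0,0,255],
    [0,0,0,0,0,0,255],
    [0,0,0,0,0,0,255],
    [0,0,0,0,0,0,255],
  ],
)

```text
t: 9.92
eef_pos: [0.4492, -0.223, 0.08]
ee_rot: [[0.981, 0.195, -0.001], [0.195, -0.981, -0.004], [-0.002, 0.004, -1.0]]
ft_force: [-4.3, -5.7, 6.4]
opening: 0.0348
grasp_force: 45.2
```

```bash
python3 meas.py
```

```text
t 9.92 open 0.0348 gf 45.2 ft [-4.3 -5.7  6.4] eef [ 0.4492 -0.223   0.08  ] tail px 464 48.0 y 0.0681 pad None
```

Request:
apply_moves(
  commands=[
    [0,0,0,0,0,0,0],
    [0,0,0,0,0,0,0],
    [0,0,0,0,0,0,0],
    [0,0,0,0,0,0,0],
    [0,0,0,0,0,0,0],
    [0,0,0,0,0,0,0],
    [0,0,0,0,0,0,0],
  ],
)

```text
t: 10.55
eef_pos: [0.4495, -0.2209, 0.0788]
ee_rot: [[0.982, 0.191, -0.0], [0.191, -0.982, 0.0], [-0.0, -0.0, -1.0]]
ft_force: [1.0, 0.1, 0.3]
opening: 0.0856
grasp_force: 0.0
```

```bash
python3 meas.py w6
```

```text
t 10.55 open 0.0856 gf 0.0 ft [1.  0.1 0.3] eef [ 0.4495 -0.2209  0.0788] tail px 480 49.0 y 0.0715 pad [ 0.0878 -0.0979] (np.int32(0), np.int32(14), np.float64(92.0))
```

View pics/w6.png

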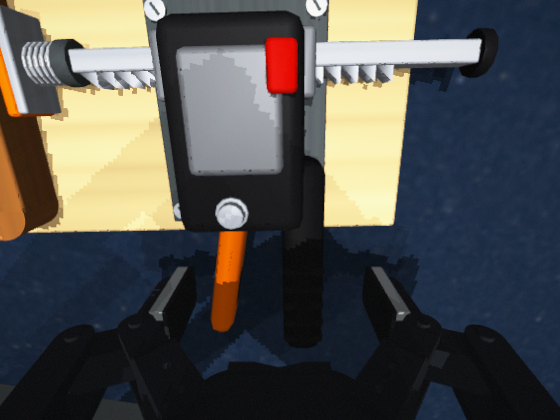

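Pad and spring have moved to the left edge (0–50, 60) and the rod tail is now at (480,49). The rest gain was 9.4 mm, then 13 mm, and by the limits given two more full pumps stay short of pressing the pad.

Request:
apply_moves(
  commands=[
    [0,0,0,0,0,0,255],
    [0,0,0,0,0,0,255],
    [0,0,0,0,0,0,255],
    [0,0,0,0,0,0,255],
    [0,0,0,0,0,0,255],
    [0,0,0,0,0,0,255],
    [0,0,0,0,0,0,255],
    [0,0,0,0,0,0,255],
  ],
)

```text
t: 11.27
eef_pos: [0.4492, -0.223, 0.08]
ee_rot: [[0.981, 0.195, -0.001], [0.195, -0.981, -0.004], [-0.002, 0.004, -1.0]]
ft_force: [-4.2, -5.5, 6.0]
opening: 0.0347
grasp_force: 44.9
```

```bash
python3 meas.py
```

```text
t 11.27 open 0.0347 gf 44.9 ft [-4.2 -5.5  6. ] eef [ 0.4492 -0.223   0.08  ] tail px 430 49.0 y 0.0556 pad None
```

Request:
apply_moves(
  commands=[
    [0,0,0,0,0,0,0],
    [0,0,0,0,0,0,0],
    [0,0,0,0,0,0,0],
    [0,0,0,0,0,0,0],
    [0,0,0,0,0,0,0],
    [0,0,0,0,0,0,0],
    [0,0,0,0,0,0,0],
  ],
)

```text
t: 11.9
eef_pos: [0.4495, -0.2209, 0.0788]
ee_rot: [[0.982, 0.191, 0.0], [0.191, -0.982, 0.0], [0.0, -0.0, -1.0]]
ft_force: [0.6, 0.5, 0.0]
opening: 0.0853
grasp_force: 0.0
```

```bash
python3 meas.py
```

```text
t 11.9 open 0.0853 gf 0.0 ft [0.6 0.5 0. ] eef [ 0.4495 -0.2209  0.0788] tail px 445 49.0 y 0.0588 pad None
```

Request:
apply_moves(
  commands=[
    [0,0,0,0,0,0,255],
    [0,0,0,0,0,0,255],
    [0,0,0,0,0,0,255],
    [0,0,0,0,0,0,255],
    [0,0,0,0,0,0,255],
    [0,0,0,0,0,0,255],
    [0,0,0,0,0,0,255],
    [0,0,0,0,0,0,255],
  ],
)

```text
t: 12.62
eef_pos: [0.4492, -0.223, 0.08]
ee_rot: [[0.981, 0.195, -0.001], [0.195, -0.981, -0.004], [-0.002, 0.004, -1.0]]
ft_force: [-5.6, -6.3, 7.7]
opening: 0.0347
grasp_force: 45.1
```

```bash
python3 meas.py
```

```text
t 12.62 open 0.0347 gf 45.1 ft [-5.6 -6.3  7.7] eef [ 0.4492 -0.223   0.08  ] tail px 394 50.0 y 0.0425 pad None
```

Request:
apply_moves(
  commands=[
    [0,0,0,0,0,0,0],
    [0,0,0,0,0,0,0],
    [0,0,0,0,0,0,0],
    [0,0,0,0,0,0,0],
    [0,0,0,0,0,0,0],
    [0,0,0,0,0,0,0],
    [0,0,0,0,0,0,0],
  ],
)

```text
t: 13.25
eef_pos: [0.4495, -0.2209, 0.0788]
ee_rot: [[0.982, 0.191, 0.0], [0.191, -0.982, -0.0], [0.0, 0.0, -1.0]]
ft_force: [-0.5, -0.2, -0.5]
opening: 0.085
grasp_force: 0.0
```

```bash
python3 meas.py
```

```text
t 13.25 open 0.085 gf 0.0 ft [-0.5 -0.2 -0.5] eef [ 0.4495 -0.2209  0.0788] tail px 408 51.0 y 0.0455 pad None
```

Request:
apply_moves(
  commands=[
    [0,0,-0.04,0,0,0,0],
    [0,0,-0.08,0,0,0,0],
    [0,0,-0.11,0,0,0,0],
    [0,-0.03,-0.11,0,0,0,0],
    [0,-0.07,-0.11,0,0,0,0],
    [0,-0.1,-0.11,0,0,0,0],
    [0,-0.1,-0.11,0,0,0,0],
    [0,-0.1,-0.11,0,0,0,0],
  ],
)

```text
t: 13.97
eef_pos: [0.43, -0.1215, 0.1888]
ee_rot: [[0.981, 0.193, -0.0], [0.193, -0.981, -0.0], [-0.0, 0.0, -1.0]]
ft_force: [-0.1, -0.3, 0.8]
opening: 0.0857
grasp_force: 0.0
```

```bash
python3 - <<'E'
from h import *
for i in range(4): s=robot.read_state(); p,d=optics.grab_frame('wrist')
np.savez('w7.npz',p=p,d=d,eef_pos=s['eef_pos'],ee_rot=s['ee_rot']); cv2.imwrite('pics/w7.png',cv2.resize(p[:,:,::-1],(800,600),interpolation=cv2.INTER_CUBIC)); print(s['eef_pos'],s['ee_rot'].round(4).tolist())
E
```

```text
[ 0.43098999 -0.12372916  0.18918334] [[0.9818, 0.1901, 0.0009], [0.1901, -0.9818, -0.0008], [0.0007, 0.001, -1.0]]
```

View pics/w7.png

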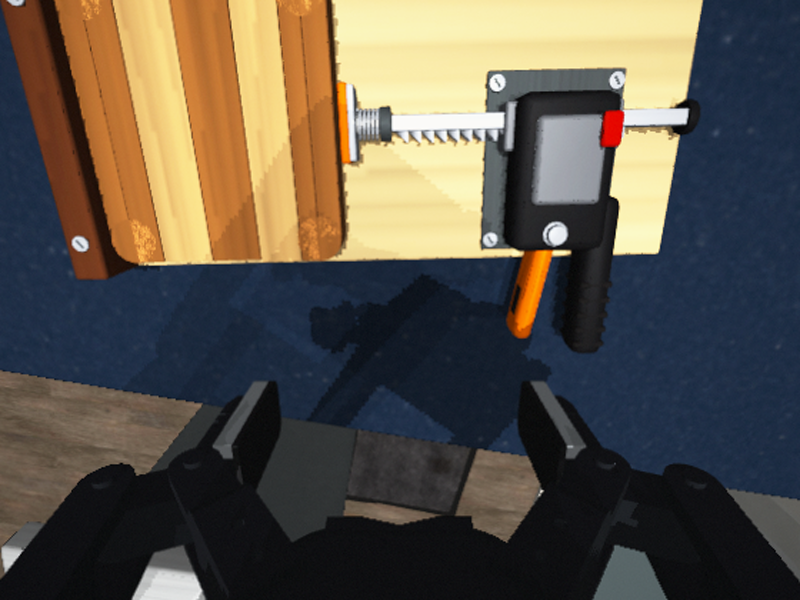

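The strip now appears against the board (joint line near (235,150) in the 800-px picture). The pad (345,120) is bearing on it, ends are level, and the spring is at (368,122). I'll check spring length and joint gap by numbers.

```bash
python3 - <<'E'
from h import *
y0=np.array([-.1915,.9815]);o=np.array([.5258,-.1003])
def cy(f,px,z): return (onplane(px,z,cam('wrist',f))[:,:2]-o)@np.c_[[.9815,.1915],y0]
for n,rows,roi in(('w1',(108,122),(350,540)),('w4',(78,92),(160,420)),('w7',(77,92),(225,500))):
    f=np.load(n+'.npz'); p=f['p']; H,S,V=[a.astype(int) for a in cv2.split(cv2.cvtColor(p,cv2.COLOR_RGB2HSV))]
    a=((H<16)&(S>190)&(V>140)); a[:rows[0]-20]=0;a[rows[1]+20:]=0;a[:,:roi[0]]=0;a[:,roi[0]+40:]=0
    ys,xs=np.where(a); 
    r=(rows[0]+rows[1])//2
    print(n,'orange cols',xs.min(),xs.max(),ys.min(),ys.max())
    print('row',r,[(c,H[r,c],S[r,c],V[r,c]) for c in range(xs.min()-4,xs.min()+42)])
    w=(S<60)&(V>130); w[:rows[0]-10]=0; w[rows[1]+10:]=0; w[:,:roi[0]+100]=0; w[:,roi[1]:]=0
    n_,l,st,_=cv2.connectedComponentsWithStats(w.astype(np.uint8)); 
    print([tuple(s) for s in st[1:] if s[4]>40])
f=np.load('w7.npz');p=f['p'];V=p.sum(2)
for r in (120,150):
    print(r,[int(v) for v in V[r,140:255]]); print(cy(f,[(c,r) for c in (155,160,165,170,200,240)],.034).round(4).tolist())
E
```

```text
w1 orange cols 368 373 98 132
row 115 [(364, np.int64(21), np.int64(107), np.int64(235)), (365, np.int64(16), np.int64(152), np.int64(169)), (366, np.int64(12), np.int64(246), np.int64(117)), (367, np.int64(12), np.int64(253), np.int64(112)), (368, np.int64(12), np.int64(255), np.int64(112)), (369, np.int64(12), np.int64(255), np.int64(195)), (370, np.int64(17), np.int64(255), np.int64(246)), (371, np.int64(20), np.int64(255), np.int64(252)), (372, np.int64(19), np.int64(255), np.int64(252)), (373, np.int64(14), np.int64(115), np.int64(246)), (374, np.int64(9), np.int64(7), np.int64(242)), (375, np.int64(107), np.int64(7), np.int64(242)), (376, np.int64(109), np.int64(9), np.int64(224)), (377, np.int64(110), np.int64(7), np.int64(208)), (378, np.int64(103), np.int64(9), np.int64(193)), (379, np.int64(110), np.int64(8), np.int64(203)), (380, np.int64(111), np.int64(9), np.int64(193)), (381, np.int64(105), np.int64(7), np.int64(206)), (382, np.int64(108), np.int64(7), np.int64(185)), (383, np.int64(107), np.int64(9), np.int64(201)), (384, np.int64(102), np.int64(7), np.int64(188)), (38
[... 7147 characters left out ...]
0242]]
150 [620, 621, 607, 488, 347, 395, 399, 399, 399, 390, 371, 366, 368, 371, 376, 374, 375, 371, 360, 359, 363, 364, 366, 367, 354, 367, 362, 318, 315, 297, 290, 308, 308, 315, 321, 322, 328, 309, 305, 439, 544, 541, 538, 524, 508, 489, 487, 486, 496, 508, 517, 529, 538, 543, 546, 542, 545, 550, 556, 561, 559, 561, 561, 556, 554, 554, 557, 483, 305, 301, 318, 316, 324, 333, 339, 342, 321, 313, 319, 324, 315, 259, 228, 286, 291, 286, 311, 331, 337, 344, 342, 345, 352, 354, 362, 363, 358, 301, 173, 108, 101, 211, 337, 532, 634, 632, 634, 630, 631, 631, 634, 633, 636, 634, 633]
[[-0.0437, 0.0897], [-0.0438, 0.0859], [-0.0438, 0.0821], [-0.0438, 0.0783], [-0.0439, 0.0555], [-0.044, 0.0252]]
```

```bash
python3 - <<'E'
from h import *
y0=np.array([-.1915,.9815]);o=np.array([.5258,-.1003])
def cy(f,px,z): return ((onplane(px,z,cam('wrist',f))[:,:2]-o)@y0).round(4)
f1,f4,f7=[np.load(n+'.npz') for n in('w1','w4','w7')]
for n,f,r,cols,tail in(('w1',f1,115,(365.5,374,386.5),(528,103)),('w4',f4,85,(180,185,204.7),(399,80)),('w7',f7,84,(236.7,243,265.2),(482,80))):
    print(n,'pad front',cy(f,[(cols[0],r)],.034),'pad back of orange',cy(f,[(cols[1],r)],.034),'collar',cy(f,[(cols[2],r)],.032),'tail',cy(f,[tail],.030))
E
```

```text
w1 pad front [-0.0187] pad back of orange [-0.0281] collar [-0.0426] tail [-0.199]
w4 pad front [-0.0236] pad back of orange [-0.0275] collar [-0.0428] tail [-0.1988]
w7 pad front [0.0255] pad back of orange [0.021] collar [0.0054] tail [-0.1506]
```

The spring is still at its free length at rest and the joint is within about 1–2 mm, so the rod needs roughly 8–10 mm more. I go back onto the handles and squeeze in small steps, watching the rod tail and the reaction force.

Request:
apply_moves(
  commands=[
    [0,0.04,0,0,0,0,0],
    [0,0.08,0,0,0,0,0],
    [0,0.1,0,0,0,0,0],
    [0,0.1,0.04,0,0,0,0],
    [0,0.1,0.08,0,0,0,0],
    [0,0.1,0.11,0,0,0,0],
    [0,0.1,0.11,0,0,0,0],
    [0,0.1,0.11,0,0,0,0],
  ],
)

```text
t: 14.83
eef_pos: [0.4481, -0.221, 0.0772]
ee_rot: [[0.982, 0.189, -0.004], [0.189, -0.982, 0.003], [-0.004, -0.004, -1.0]]
ft_force: [-0.3, 0.5, -0.5]
opening: 0.0851
grasp_force: 0.0
```

```bash
python3 meas.py;python3 meas.py
```

```text
t 14.83 open 0.0851 gf 0.0 ft [-0.3  0.5 -0.5] eef [ 0.4481 -0.221   0.0772] tail px 414 43.0 y 0.0462 pad None 
t 14.88 open 0.085 gf 0.0 ft [0.6 0.  1. ] eef [ 0.4498 -0.2219  0.0792] tail px 406 50.0 y 0.046 pad None
```

Request:
apply_moves(
  commands=[
    [0,0,0,0,0,0,70],
    [0,0,0,0,0,0,70],
    [0,0,0,0,0,0,70],
    [0,0,0,0,0,0,70],
    [0,0,0,0,0,0,70],
    [0,0,0,0,0,0,70],
  ],
)

```text
t: 15.43
eef_pos: [0.4498, -0.2209, 0.0794]
ee_rot: [[0.982, 0.191, 0.001], [0.191, -0.982, -0.0], [0.001, 0.001, -1.0]]
ft_force: [1.2, 1.0, 0.4]
opening: 0.0617
grasp_force: 1.0
```

```bash
python3 meas.py
```

```text
t 15.43 open 0.0617 gf 1.0 ft [1.2 1.  0.4] eef [ 0.4498 -0.2209  0.0794] tail px 407 52.5 y 0.0455 pad None
```

Request:
apply_moves(
  commands=[
    [0,0,0,0,0,0,85],
    [0,0,0,0,0,0,85],
    [0,0,0,0,0,0,85],
    [0,0,0,0,0,0,85],
  ],
)

```text
t: 15.82
eef_pos: [0.4492, -0.2201, 0.0788]
ee_rot: [[0.982, 0.19, -0.001], [0.19, -0.982, 0.002], [-0.001, -0.002, -1.0]]
ft_force: [0.3, 4.4, 4.8]
opening: 0.0569
grasp_force: 2.6
```

```bash
python3 meas.py
```

```text
t 15.82 open 0.0569 gf 2.6 ft [0.3 4.4 4.8] eef [ 0.4492 -0.2201  0.0788] tail px 410 50.0 y 0.0452 pad None
```

Request:
apply_moves(
  commands=[
    [0,0,0,0,0,0,100],
    [0,0,0,0,0,0,100],
    [0,0,0,0,0,0,100],
    [0,0,0,0,0,0,100],
  ],
)

```text
t: 16.2
eef_pos: [0.4488, -0.2197, 0.0786]
ee_rot: [[0.982, 0.19, -0.002], [0.19, -0.982, 0.003], [-0.001, -0.003, -1.0]]
ft_force: [0.5, 6.7, 5.6]
opening: 0.052
grasp_force: 3.2
```

```bash
python3 meas.py
```

```text
t 16.2 open 0.052 gf 3.2 ft [0.5 6.7 5.6] eef [ 0.4488 -0.2197  0.0786] tail px 408 49.0 y 0.0437 pad None
```

Request:
apply_moves(
  commands=[
    [0,0,0,0,0,0,110],
    [0,0,0,0,0,0,110],
    [0,0,0,0,0,0,110],
    [0,0,0,0,0,0,110],
  ],
)

```text
t: 16.58
eef_pos: [0.4486, -0.2193, 0.0785]
ee_rot: [[0.982, 0.19, -0.003], [0.19, -0.982, 0.004], [-0.002, -0.004, -1.0]]
ft_force: [-1.3, 7.6, 5.5]
opening: 0.0488
grasp_force: 3.7
```

```bash
python3 meas.py
```

```text
t 16.58 open 0.0488 gf 3.7 ft [-1.3  7.6  5.5] eef [ 0.4486 -0.2193  0.0785] tail px 407 48.0 y 0.0428 pad None
```

Request:
apply_moves(
  commands=[
    [0,0,0,0,0,0,120],
    [0,0,0,0,0,0,120],
    [0,0,0,0,0,0,120],
    [0,0,0,0,0,0,120],
  ],
)

```text
t: 16.97
eef_pos: [0.4484, -0.2189, 0.0785]
ee_rot: [[0.982, 0.19, -0.003], [0.19, -0.982, 0.005], [-0.002, -0.005, -1.0]]
ft_force: [-1.5, 8.4, 7.0]
opening: 0.0451
grasp_force: 4.8
```

```bash
python3 meas.py
```

```text
t 16.97 open 0.0451 gf 4.8 ft [-1.5  8.4  7. ] eef [ 0.4484 -0.2189  0.0785] tail px 407 48.0 y 0.0423 pad None
```

Request:
apply_moves(
  commands=[
    [0,0,0,0,0,0,128],
    [0,0,0,0,0,0,128],
    [0,0,0,0,0,0,128],
    [0,0,0,0,0,0,128],
  ],
)

```text
t: 17.35
eef_pos: [0.4485, -0.2198, 0.0788]
ee_rot: [[0.981, 0.192, -0.003], [0.192, -0.981, 0.003], [-0.003, -0.003, -1.0]]
ft_force: [-2.6, 6.3, 7.1]
opening: 0.0428
grasp_force: 14.3
```

```bash
python3 meas.py
```

```text
t 17.35 open 0.0428 gf 14.3 ft [-2.6  6.3  7.1] eef [ 0.4485 -0.2198  0.0788] tail px 399 48.0 y 0.0403 pad None
```

Request:
apply_moves(
  commands=[
    [0,0,0,0,0,0,133],
    [0,0,0,0,0,0,133],
    [0,0,0,0,0,0,133],
    [0,0,0,0,0,0,133],
  ],
)

```text
t: 17.73
eef_pos: [0.4486, -0.2204, 0.079]
ee_rot: [[0.981, 0.194, -0.003], [0.194, -0.981, 0.001], [-0.003, -0.002, -1.0]]
ft_force: [-3.0, 3.4, 7.9]
opening: 0.0412
grasp_force: 18.2
```

```bash
python3 meas.py
```

```text
t 17.73 open 0.0412 gf 18.2 ft [-3.   3.4  7.9] eef [ 0.4486 -0.2204  0.079 ] tail px 392 48.0 y 0.0385 pad None
```

Request:
apply_moves(
  commands=[
    [0,0,0,0,0,0,136],
    [0,0,0,0,0,0,136],
    [0,0,0,0,0,0,136],
    [0,0,0,0,0,0,136],
    [0,0,0,0,0,0,136],
    [0,0,0,0,0,0,136],
  ],
)

```text
t: 18.28
eef_pos: [0.4486, -0.2208, 0.0791]
ee_rot: [[0.981, 0.194, -0.003], [0.194, -0.981, 0.0], [-0.003, -0.001, -1.0]]
ft_force: [-3.0, 2.2, 8.6]
opening: 0.0404
grasp_force: 23.4
```

```bash
python3 meas.py; python3 - <<'E'
from h import *
p,d=optics.grab_frame('wrist'); q,d=optics.grab_frame('top')
a=cv2.resize(p[:,:,::-1],(400,300)); b=cv2.resize(q[180:270,290:440,::-1],(400,240),interpolation=cv2.INTER_CUBIC)
cv2.imwrite('pics/fin.png',np.vstack([a,b]))
E
```

```text
t 18.28 open 0.0404 gf 23.4 ft [-3.   2.2  8.6] eef [ 0.4486 -0.2208  0.0791] tail px 389 49.0 y 0.0378 pad None
```

View pics/fin.png

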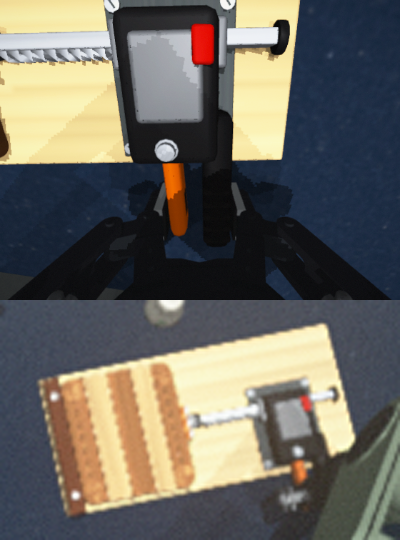

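The trigger is squeezed between the fingers, with the trigger at (175,195) and the rod tail at (280,38). The top crop shows a closed board against the fence with the pad (188,415) on the strip. Rod travel past the point where the joint shut gives about 4.5 mm of pad compression.

```bash
python3 meas.py && python3 -c "
from cell import job; print(job.finish_job())"
```

```text
t 18.43 open 0.0407 gf 23.4 ft [-2.5  2.7  8.5] eef [ 0.4486 -0.2208  0.0792] tail px 389 49.0 y 0.0378 pad None 
the job is handed in; nothing more can be done
None
```

I handed the job in at about 18 s, but `finish_job()` returned no verdict: the strip is laid and released, the joint looks shut, and the trigger is still held, with the pad pressed in about 4.5 mm, judged from rod travel because the pad was out of the wrist camera's view.

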